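Sweep the short kiln props into the bench bay

TASK

Sweep the three short kiln props along the bench with the fingertips into the three-sided wooden bay, through its open side, so that each ends wholly inside it. Push them only: they must stay standing flat on the bench all the way, not be picked up, lifted or knocked over. Leave the two tall props, the wide glass jar and the roll of tape where they stand.

Things in the scene. Friction and masses are not known exactly. Their poses are not given: they have to be found in the camera images.
- bay: three-sided wooden bay fixed to the bench: wooden rails 12 mm thick and 24 mm high directly on the bench, with no floor or sill. Inside it is 170 mm wide (its y) and 120 mm deep (its x). Origin: middle of the inner area, at bench level. Its -x side is open along the full width: the open mouth is at x = -60 mm, the inner face of the back rail at x = +60 mm, the inner faces of the side rails at y = -85 and +85 mm
- prop_a: one of the three short kiln props: an upright off-white ceramic tube, 38 mm outside diameter, 18 mm through-bore, 18 mm tall, about 40 g, standing loose on the bench. Origin: centre of its underside, z up
- prop_b: one of the three short kiln props: an upright off-white ceramic tube, 38 mm outside diameter, 18 mm through-bore, 18 mm tall, about 40 g, standing loose on the bench. Origin: centre of its underside, z up
- prop_c: one of the three short kiln props: an upright off-white ceramic tube, 38 mm outside diameter, 18 mm through-bore, 18 mm tall, about 40 g, standing loose on the bench. Origin: centre of its underside, z up
- tall_a: one of the two tall kiln props: same material, 38 mm outside diameter and 18 mm bore, but twice as tall (36 mm), about 80 g, standing loose among the short ones; must stay where it is. Origin: centre of its underside, z up
- tall_b: one of the two tall kiln props: same material, 38 mm outside diameter and 18 mm bore, but twice as tall (36 mm), about 80 g, standing loose among the short ones; must stay where it is. Origin: centre of its underside, z up
- jar: wide glass jar with a lid, 78 mm across, 82 mm tall, loose, behind the props; must stay. Origin: centre of its underside, z up
- tape: roll of masking tape lying flat, 100 mm across, 25 mm high, loose, near the front of the bench; must stay. Origin: centre of its underside, z up
Not all that is in view belongs to the job. Leave any turquoise look-alike of the prop_c alone. What is shaped like the prop_a but turquoise is not meant.

How it is judged:
At the end, for the whole second after the job is handed in: All three short props stand on the bench inside the bay, at rest and upright (within 0.15 rad), the whole 38 mm footprint past the mouth line (2 mm overhang allowed) and between the rails; the tall props, the jar and the tape are upright and within 15 mm of where they started (x of prop_a in the frame of bay between -0.043 and 0.06 m and y of prop_a in the frame of bay between -0.072 and 0.072 m and height (world z) of each of prop_a, prop_b, prop_c below 0.006 m and angle between each of prop_a, prop_b, prop_c, tall_a, tall_b, jar, tape's own z axis and vertical below 0.15 rad and linear speed of each of prop_a, prop_b, prop_c below 0.01 m/s and x of prop_b in the frame of bay between -0.043 and 0.06 m and y of prop_b in the frame of bay between -0.072 and 0.072 m and x of prop_c in the frame of bay between -0.043 and 0.06 m and y of prop_c in the frame of bay between -0.072 and 0.072 m and distance of each of tall_a, tall_b, jar, tape from where it was at the start of the episode below 0.015 m); the robot touches nothing.
It fails at once if a short prop is lifted off the bench (its underside centre more than 10 mm up) (height (world z) of any of prop_a, prop_b, prop_c above 0.01 m).
It fails at once if a short prop is tipped by more than 0.5 rad (angle between any of prop_a, prop_b, prop_c's own z axis and vertical above 0.5 rad).
It fails at once if a tall prop, the jar or the tape is moved by more than 15 mm, lifted or tipped (distance of any of tall_a, tall_b, jar, tape from where it was at the start of the episode above 0.015 m or angle between any of tall_a, tall_b, jar, tape's own z axis and vertical above 0.3 rad).
It also fails if it takes over 72 s, if anything falls off the work surface, if the arm or the gripper's body presses on something with over 40 N, if the wrist force passes 120 N, or if a joint passes its speed limit or range.

ROBOT

A 6-joint arm with a two-finger parallel gripper is mounted at the origin on a cart in front of the work surface, level with it; the furniture and walls round the work are solid. World frame = base frame: x ahead of the robot, y to its left, z up, the work surface at z = 0. Lengths are in m, angles in rad, forces in N, time in s.
With the tool pointing down it reaches from about 0.275 to 0.725 m from the base axis. Payload 15.9 kg.
Tool frame: the origin (TCP) lies at the very end of the fingers, on their centre line; the grasp point (between the pads) lies 19 mm behind it; z points along the fingers, y is the line along which they close (so a half turn about z gives the same grasp; the last joint's range is limited). The gripper opens to 85 mm and grips with 20 to 120 N. Pads are 22 mm wide; open, the fingers measure 114 mm over their backs; the gripper's body (76 mm by 85 mm) begins 54 mm behind the grasp point. The pads swing forward as they close: fully open they stand 13 mm farther back than shut.
Start: joints at [1.171, 0.213, -0.034, 1.323, 0, 1.571], TCP at [0.195, 0.461, 0.231] pointing down, gripper open.
Joint ranges: [-2.98, 2.98], [-0.74, 1.72], [-1.14, 1.35], [-2.1, 2.04], [-1.57, 1.44], [-3.14, 3.14]. Speed limits (rad/s): [1.89, 1.89, 2.39, 2.57, 3.14, 3.14].

INTERFACE

Orientations are given as a unit quaternion [x, y, z, w].
In Python, from plant import status, cams, bot gives the robot as it stands.
- The arm moves only by the tool drive_tool, never from a script. Its argument "increments" is a list that holds one entry, the list of rows, each a list of 5 numbers: the shift along the tool's x, y, z in cm, then the turn about the tool's z in degrees, then the opening, from -1 (shut) to 1 (fully open). A call has 1 to 12 rows; each row is the pose to reach, as a shift and turn from the pose commanded when the call began, along the tool's axes at that moment; what a row does not reach only later rows make up. A row lasts 1/8 s, in which the tool goes at most 62.5 mm and 10.7 degrees, less where a joint would pass 70% of its speed; a pose out of reach is approached as far as the arm can. A call with a gripper value outside its range is refused whole. The fingers move at their own pace and stop on an object; the grip force is fixed at half the most. Time passes only in rows, so rows that repeat a pose let the fingers close. It gives the time, the measured TCP pose, the force, the opening and the grip force at its end, in the units of the state.
- status.read_state(): the state, without advancing time (a new reading comes with each control period).
- cams.get_image(name): name is "side" or "top"; returns the picture (420x560x3 uint8, red, green, blue); there is no depth.
- cams.camera_info(name): a dict with "intrinsics" (3x3 intrinsics, pixels), "k1" (the pictures are not rectified: a ray, as slopes to the right and down, at radius r is drawn at 1 + k1 r^2 times it, then the intrinsics apply), "cam_to_world" (4x4, takes a point from camera to world coordinates). Camera axes: x right, y up, looking along -z (the intrinsics and any distortion apply to the point x, -y, -z); pixel columns grow to the right and rows downward; lengths in m; the calibration is good to about 2 mm. A picture is of the moment at which its call begins. camera_info takes no time and is no camera call.
- bot.close_job(): hands the job in; it is judged then, once.
The state is a dict: "time_s": time; "q": joint angles; "joint_velocities": joint speeds; "joint_efforts": joint torques, N m; "ee_pos": TCP position; "eef_rot": TCP orientation; "contact_force": force on the tool from outside, world axes, zero at the start; "wrist_torque": the same for the moment, N m; "gripper_width": finger opening in m; "grip_force": force on a finger pad.
Only numpy, scipy, OpenCV 4.12 (cv2) and the standard library are available. Lean on these libraries where they do the work, as an engineer would, in place of code of your own. Each camera call takes 0.05 s, during which the arm holds its last target. There are 200 camera calls.

## Working session

There is one attempt and no reset: what is moved stays moved. The work goes in short steps, Python scripts to look and compute and a tool call to move; the robot and the scene stay as the last step left them, time stands still between calls to the robot, and variables do not carry over. Pictures are saved under pics/ and viewed, at most 10 in all, crops included, and the job is handed in when it is done.

Besides the shell and the picture viewer there is one more tool, called after "Request:" as name([rows], argument=value, ...), one row to a line, values as JSON. drive_tool: Moves the arm, as the interface text tells. Its arguments: {"type":"object","properties":{"increments":{"type":"array"}},"required":["increments"]}

```bash
mkdir -p pics; cat > h.py <<'E'
import numpy as np, cv2
from plant import status, cams, bot
def shot(n,f):
    im=cams.get_image(n); cv2.imwrite(f,im[:,:,::-1]); return im
def world(n,uv,z):
    c=cams.camera_info(n);K=np.array(c["intrinsics"],float);T=np.array(c["cam_to_world"])
    uv=np.array(uv,float).reshape(-1,1,2)
    p=cv2.undistortPoints(uv,K,np.array([c["k1"],0,0,0.])).reshape(-1,2)
    d=np.c_[p[:,0],-p[:,1],-np.ones(len(p))]@T[:3,:3].T
    o=T[:3,3]; return o+d*((z-o[2])/d[:,2])[:,None]
E
python3 - <<'E'
from h import *
shot("top","pics/t1.png");shot("side","pics/s1.png")
print(status.read_state())
for n in("top","side"):print(cams.camera_info(n))
E
```

```text
{'time_s': 0.1, 'q': array([ 1.17098194e+00,  2.13335664e-01, -3.49239764e-02,  1.32348874e+00,
        9.58900173e-06,  1.57079775e+00]), 'joint_velocities': array([ 8.46562784e-04, -1.12921123e-03,  2.30823429e-03, -7.36387286e-04,
        2.79088778e-05, -6.22797320e-04]), 'joint_efforts': array([ 1.82980057e-05, -6.87248182e+01,  4.87806058e+01,  1.22786019e-02,
       -3.89059835e-05, -2.48456752e-05]), 'ee_pos': array([0.19451571, 0.46031887, 0.23088001]), 'eef_rot': array([ 1.98579051e-01,  9.80084759e-01, -4.65592460e-04, -9.92268568e-05]), 'contact_force': array([ 0.25984061,  0.14803043, -0.12034658]), 'wrist_torque': array([-0.05151778,  0.01992449,  0.00388578]), 'grip_force': 0.0, 'gripper_width': 0.08544374858499296}
{'intrinsics': array([[499.48843979,   0.        , 274.04439696],
       [  0.        , 499.48843979, 222.52317691],
       [  0.        ,   0.        ,   1.        ]]), 'k1': -0.18356773598772036, 'cam_to_world': array([[-0.01394116,  0.9763663 , -0.21567219,  0.27047762],
       [-0.99990056, -0.01315499,  0.00508033,  0.02184709],
       [ 0.00212309,  0.21572157,  0.97645261,  1.38149249],
       [ 0.        ,  0.        ,  0.        ,  1.        ]])}
{'intrinsics': array([[477.60277836,   0.        , 287.85009423],
       [  0.        , 477.60277836, 212.49210738],
       [  0.        ,   0.        ,   1.        ]]), 'k1': -0.06353381878657378, 'cam_to_world': array([[ 0.99592256,  0.02525046, -0.08660645,  0.47652924],
       [-0.08920466,  0.41873459, -0.9037167 , -0.93557646],
       [ 0.01344585,  0.90775754,  0.41927968,  0.46546855],
       [ 0.        ,  0.        ,  0.        ,  1.        ]])}
```

View pics/t1.png

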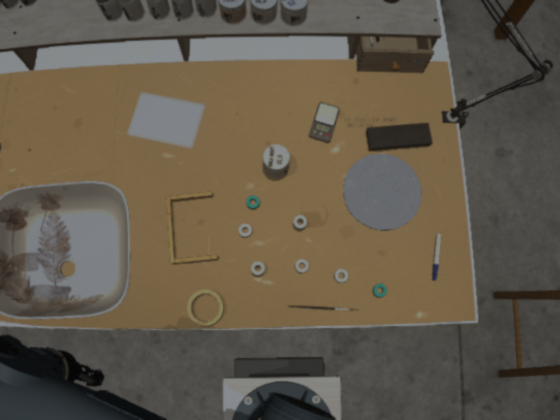

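View pics/s1.png

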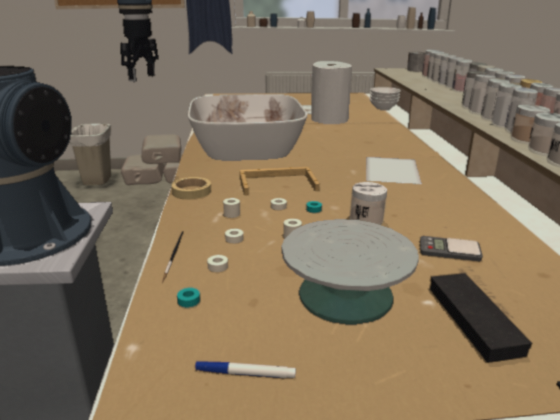

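Top image: white tubes at (246,230), (300,222), (258,268), (302,266) and (341,275). Turquoise look-alikes are at (253,201) and (380,290). The side view shows tall tubes at (231,207) and (292,229), and short ones at (279,204), (234,236) and (218,263). I'll check this in a crop and measure.

```bash
python3 - <<'E'
from h import *
im=cv2.imread("pics/t1.png"); 
cv2.imwrite("pics/c1.png",cv2.resize(im[170:335,150:400],None,fx=3.2,fy=3.2,interpolation=cv2.INTER_CUBIC)[:528,:800])
g=cv2.resize(im,None,fx=4,fy=4,interpolation=cv2.INTER_CUBIC)
hsv=cv2.cvtColor(im,cv2.COLOR_BGR2HSV)
m=((hsv[...,1]<75)&(hsv[...,2]>110)).astype(np.uint8)
for p in [(246,230),(300,222),(258,268),(302,266),(341,275)]:
    s=m[p[1]-11:p[1]+12,p[0]-11:p[0]+12]; y,x=np.nonzero(s); c=(p[0]-11+(x.min()+x.max())/2,p[1]-11+(y.min()+y.max())/2)
    print(p,c,len(x),x.ptp() if hasattr(x,'ptp') else np.ptp(x),np.ptp(y),world("top",c,.018)[0].round(3),world("top",c,.036)[0].round(3))
for n,p in[("jar",(276,158)),("tape",(206,307)),("turq",(253,201)),("turq2",(380,290))]:print(n,world("top",p,.02 if n!="jar" else .082)[0].round(3))
print("bay",world("top",[(213,195),(169,198),(173,263),(217,258)],.024).round(3))
print("side",world("side",[(279,203),(234,234),(218,261)],.018).round(3),world("side",[(231,202),(292,223)],.036).round(3))
E
```

```text
(246, 230) (np.float64(245.0), np.float64(229.0)) 123 14 12 [0.554 0.096 0.018] [0.55  0.095 0.036]
(300, 222) (np.float64(299.5), np.float64(221.0)) 117 13 12 [ 0.575 -0.057  0.018] [ 0.571 -0.056  0.036]
(258, 268) (np.float64(257.5), np.float64(270.0)) 138 13 18 [0.439 0.062 0.018] [0.437 0.061 0.036]
(302, 266) (np.float64(301.5), np.float64(265.5)) 134 13 13 [ 0.45  -0.059  0.018] [ 0.447 -0.058  0.036]
(341, 275) (np.float64(341.0), np.float64(275.0)) 133 14 14 [ 0.422 -0.167  0.018] [ 0.42  -0.165  0.036]
jar [0.739 0.007 0.082]
tape [0.339 0.203 0.02 ]
turq [0.634 0.073 0.02 ]
turq2 [ 0.378 -0.273  0.02 ]
bay [[0.652 0.186 0.024]
 [0.646 0.312 0.024]
 [0.46  0.295 0.024]
 [0.473 0.173 0.024]]
side [[ 0.553  0.083  0.018]
 [ 0.45  -0.068  0.018]
 [ 0.423 -0.174  0.018]] [[ 0.443  0.054  0.036]
 [ 0.569 -0.062  0.036]]
```

View pics/c1.png

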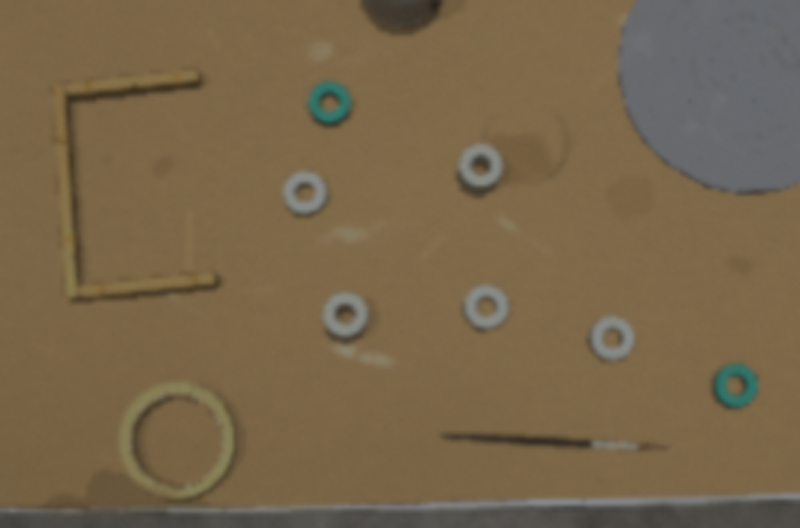

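Crop (×3.2): the three short white tubes are at (305,192), (486,306) and (612,338). The tall ones, which show visible side walls, are at (481,167) and (345,315), and turquoise ones at (330,103) and (735,386). The bay mouth faces right, towards -y world.

Plan: hold the fingers about 28 mm apart so each prop nests between the two tips. Push A (.551,.095), then B (.449,-.059), then C (.421,-.166).

Request:
drive_tool([
  [[-4,-2,0,5,-0.35],[-9,-4.4,1,11,-0.35],[-14,-6.8,2,17,-0.35],[-19,-9.3,3,23,-0.35],[-24,-11.7,4,29,-0.35],[-29,-14.2,5,35,-0.35],[-34,-16.6,6,41,-0.35],[-39,-19.1,8,47,-0.35],[-44,-21.5,10,53,-0.35],[-49.4,-24.2,12,59,-0.35],[-49.4,-24.2,14,59,-0.35],[-49.4,-24.2,14,59,-0.35]],
])

```text
time_s: 1.6
ee_pos: [0.5543, 0.0448, 0.0897]
eef_rot: [0.656, 0.755, -0.001, -0.001]
contact_force: [-1.4, 0.4, 0.7]
gripper_width: 0.0275
grip_force: 0.0
```

```bash
cat >> h.py <<'E'
from scipy.spatial.transform import Rotation as Ro
def to(*pts):
    s=status.read_state();R=Ro.from_quat(s["eef_rot"]).as_matrix();p=s["ee_pos"]
    print("t",round(s["time_s"],2),"p",p.round(4),"xang",np.degrees(np.arctan2(R[1,0],R[0,0])).round(1),"w",round(s["gripper_width"],4),"F",s["contact_force"].round(1))
    for q in pts: print(q,((np.array(q)-p)@R*100).round(2))
E
python3 - <<'E'
from h import *
to((.555,.045,.003),(.555,.07,.003),(.52,.248,.003))
im=shot("top","pics/t2.png")
cv2.imwrite("pics/c2.png",cv2.resize(im[170:335,150:400,::-1],None,fx=3.2,fy=3.2,interpolation=cv2.INTER_CUBIC))
E
```

```text
t 1.6 p [0.5543 0.0448 0.0897] xang 98.0 w 0.0275 F [-1.4  0.4  0.7]
(0.555, 0.045, 0.003) [0.01 0.1  8.67]
(0.555, 0.07, 0.003) [2.48 0.45 8.67]
(0.52, 0.248, 0.003) [20.6  -0.52  8.68]
```

View pics/c2.png

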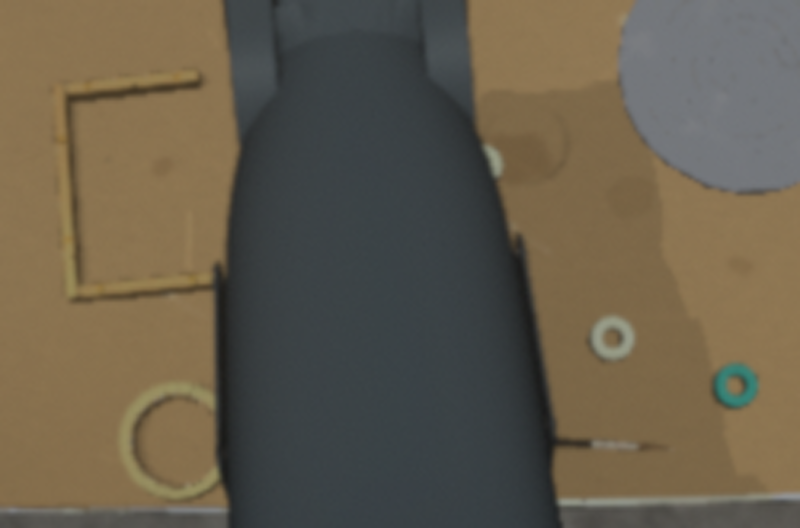

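The top view is now covered by the arm, and nothing has been disturbed. Next I'll descend and push A.

Request:
drive_tool([
  [[0,0,3,0,-0.35],[0,0,6,0,-0.35],[0,0,8,0,-0.35],[0,0,8.6,0,-0.35],[0,0,8.6,0,-0.35],[1,0,8.6,0,-0.35],[2,0,8.6,0,-0.35],[3,0,8.6,0,-0.35],[4,0,8.6,0,-0.35],[4,0,8.6,0,-0.35]],
])

```text
time_s: 2.9
ee_pos: [0.5497, 0.0858, 0.0053]
eef_rot: [0.655, 0.756, 0.0, -0.0]
contact_force: [-0.3, -0.3, -0.5]
gripper_width: 0.0282
grip_force: 0.0
```

```bash
python3 - <<'E'
from h import *
to((.523,.237,.004))
im=shot("side","pics/s2.png")
cv2.imwrite("pics/c3.png",cv2.resize(im[140:300,150:400,::-1],None,fx=3.2,fy=3.2,interpolation=cv2.INTER_CUBIC))
E
```

```text
t 2.9 p [0.5497 0.0858 0.0053] xang 98.2 w 0.0282 F [-0.3 -0.3 -0.5]
(0.523, 0.237, 0.004) [15.34 -0.5   0.13]
```

View pics/c3.png

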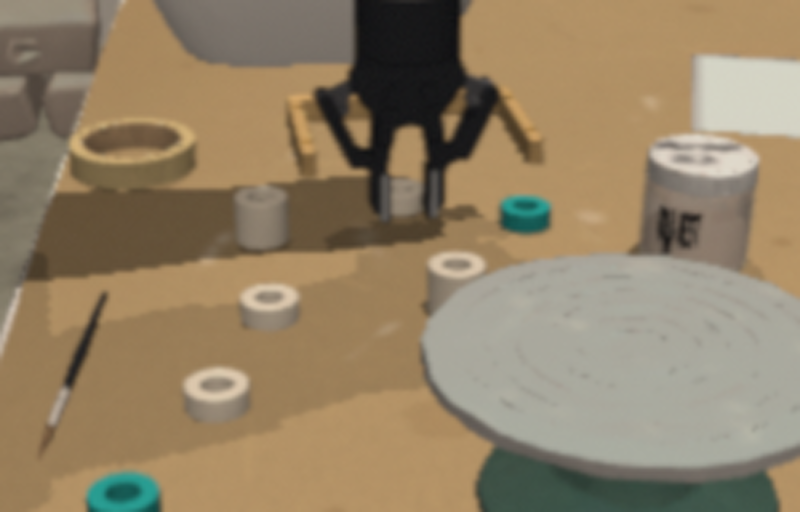

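The crop shows prop A nested between the fingertips at (400,195), with the bay straight ahead. I'll push it in.

Request:
drive_tool([
  [[1.2,0,0,0,-0.35],[2.6,-0.1,0,0,-0.35],[4,-0.1,0,0,-0.35],[5.4,-0.2,0,0,-0.35],[6.8,-0.2,0,0,-0.35],[8.2,-0.3,0,0,-0.35],[9.6,-0.3,0,0,-0.35],[11,-0.4,0,0,-0.35],[12.4,-0.4,0,0,-0.35],[13.6,-0.5,0,0,-0.35],[14.5,-0.5,0,0,-0.35],[15,-0.5,0,0,-0.35]],
])

```text
time_s: 4.45
ee_pos: [0.5237, 0.2333, 0.0053]
eef_rot: [0.655, 0.755, -0.0, 0.0]
contact_force: [-0.0, 0.4, 0.3]
gripper_width: 0.028
grip_force: 0.2
```

Request:
drive_tool([
  [[0,0,0,0,-0.35],[-1.5,0,0,0,-0.35],[-3,0,0,0,-0.35],[-3,0,-2,0,-0.35],[-3,0,-6,0,-0.35],[-3,0,-9,0,-0.35]],
])

```text
time_s: 5.2
ee_pos: [0.5284, 0.2017, 0.0968]
eef_rot: [0.656, 0.755, 0.0, 0.0]
contact_force: [0.1, 0.0, 0.4]
gripper_width: 0.0276
grip_force: 0.0
```

```bash
python3 - <<'E'
from h import *
to((.420,-.110,.1),(.420,-.110,.005))
E
```

```text
t 5.2 p [0.5284 0.2017 0.0968] xang 98.0 w 0.0276 F [0.1 0.  0.4]
(0.42, -0.11, 0.1) [-29.35 -15.08  -0.33]
(0.42, -0.11, 0.005) [-29.35 -15.09   9.17]
```

Request:
drive_tool([
  [[-4,-2,0,4,-0.35],[-9,-4.4,0,10,-0.35],[-14,-6.8,0,16,-0.35],[-19,-9.3,0,22,-0.35],[-24,-11.7,0,28,-0.35],[-27,-13.2,0,32,-0.35],[-28.9,-14.1,0,32,-0.35],[-28.9,-14.1,2,32,-0.35],[-28.9,-14.1,5,32,-0.35],[-28.9,-14.1,7.5,32,-0.35],[-28.9,-14.1,9.2,32,-0.35],[-28.9,-14.1,9.2,32,-0.35]],
])

```text
time_s: 6.7
ee_pos: [0.4277, -0.1035, 0.0025]
eef_rot: [0.839, 0.545, -0.001, -0.001]
contact_force: [-0.9, 0.6, -0.6]
gripper_width: 0.0279
grip_force: 0.0
```

```bash
python3 - <<'E'
from h import *
to((.439,-.082,.005),(.495,.005,.005),(.53,.075,.005),(.546,.228,.005))
im=shot("side","pics/s3.png")
cv2.imwrite("pics/c4.png",cv2.resize(im[140:300,150:400,::-1],None,fx=3.2,fy=3.2,interpolation=cv2.INTER_CUBIC))
E
```

```text
t 6.7 p [ 0.4277 -0.1035  0.0025] xang 66.0 w 0.0279 F [-0.9  0.6 -0.6]
(0.439, -0.082, 0.005) [ 2.42  0.16 -0.25]
(0.495, 0.005, 0.005) [12.65  1.74 -0.26]
(0.53, 0.075, 0.005) [20.47  2.1  -0.26]
(0.546, 0.228, 0.005) [35.1  -2.65 -0.26]
```

View pics/c4.png

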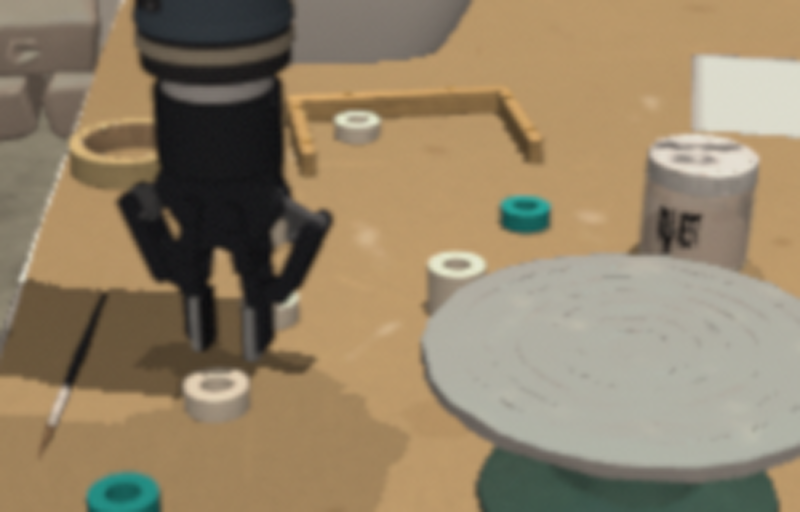

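A sits well inside the bay at (357,126). The fingers are behind B at (270,305), so I'll push B through the gap between the tall props.

Request:
drive_tool([
  [[1.2,0.1,-0.2,0,-0.35],[2.4,0.1,-0.2,0,-0.35],[3.9,0.3,-0.2,0,-0.35],[5.5,0.6,-0.2,0,-0.35],[7.1,0.9,-0.2,0,-0.35],[8.7,1.2,-0.2,0,-0.35],[10.3,1.5,-0.2,0,-0.35],[11.9,1.7,-0.2,0,-0.35],[13.5,1.8,-0.2,0,-0.35],[15,1.9,-0.2,0,-0.35],[16.5,2,-0.2,0,-0.35],[17.5,2,-0.2,0,-0.35]],
])

```text
time_s: 8.25
ee_pos: [0.5187, 0.0499, 0.0053]
eef_rot: [0.838, 0.545, 0.0, -0.0]
contact_force: [-0.4, 0.1, 1.2]
gripper_width: 0.0279
grip_force: 0.3
```

```bash
python3 - <<'E'
from h import *
to((.53,.075,.005),(.546,.228,.005))
im=shot("side","pics/s4.png")
cv2.imwrite("pics/c5.png",cv2.resize(im[140:300,150:400,::-1],None,fx=3.2,fy=3.2,interpolation=cv2.INTER_CUBIC))
E
```

```text
t 8.25 p [0.5187 0.0499 0.0053] xang 66.1 w 0.0279 F [-0.4  0.1  1.2]
(0.53, 0.075, 0.005) [2.76 0.02 0.03]
(0.546, 0.228, 0.005) [17.39 -4.72  0.03]
```

View pics/c5.png

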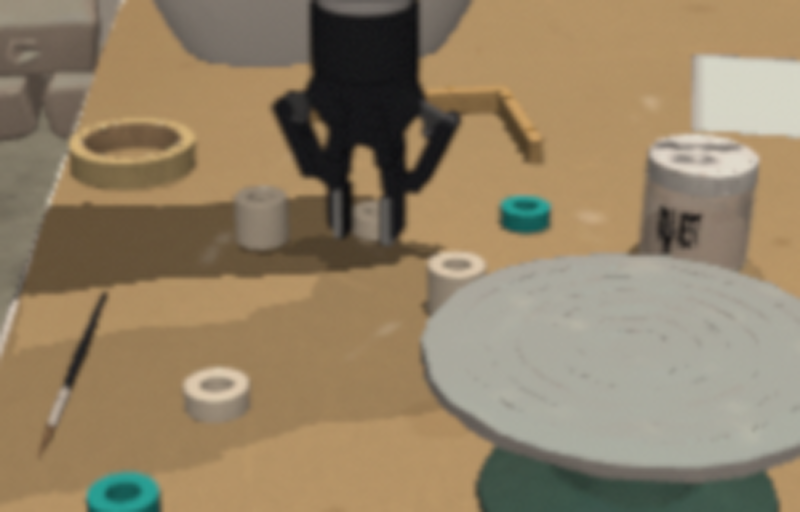

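B is nested at (370,220), and the tall prop at (262,218) has not moved. Next I'll continue into the bay.

Request:
drive_tool([
  [[1.3,-0.2,0,0,-0.35],[2.8,-0.5,0,0,-0.35],[4.4,-0.9,0,0,-0.35],[6,-1.3,0,0,-0.35],[7.6,-1.7,0,0,-0.35],[9.2,-2.1,0,0,-0.35],[10.8,-2.6,0,0,-0.35],[12.4,-3.1,0,0,-0.35],[14,-3.5,0,0,-0.35],[15.5,-3.9,0,0,-0.35],[16.6,-4.2,0,0,-0.35],[17.2,-4.3,0,0,-0.35]],
])

```text
time_s: 9.8
ee_pos: [0.5487, 0.2243, 0.0052]
eef_rot: [0.838, 0.545, -0.0, 0.0]
contact_force: [-0.9, 0.2, 0.3]
gripper_width: 0.0279
grip_force: 0.4
```

Request:
drive_tool([
  [[0,0,0,0,-0.35],[-1.5,0,0,0,-0.35],[-3,0,0,0,-0.35],[-3,0,-2,0,-0.35],[-3,0,-6,0,-0.35],[-3,0,-9,0,-0.35]],
])

```text
time_s: 10.55
ee_pos: [0.5362, 0.1949, 0.0968]
eef_rot: [0.839, 0.545, 0.0, 0.0]
contact_force: [-0.2, 0.1, -1.0]
gripper_width: 0.028
grip_force: 0.0
```

```bash
python3 - <<'E'
from h import *
to((.40,-.212,.1),(.40,-.212,.005))
E
```

```text
t 10.55 p [0.5362 0.1949 0.0968] xang 66.0 w 0.028 F [-0.2  0.1 -1. ]
(0.4, -0.212, 0.1) [-42.72   4.08  -0.32]
(0.4, -0.212, 0.005) [-42.72   4.08   9.18]
```

Request:
drive_tool([
  [[-4,0.4,0,0,-0.35],[-9,0.9,0,0,-0.35],[-14,1.4,0,0,-0.35],[-19,1.9,0,0,-0.35],[-24,2.4,0,0,-0.35],[-29,2.9,0,0,-0.35],[-34,3.4,0,0,-0.35],[-39,3.8,0,0,-0.35],[-42.7,4.1,0,0,-0.35],[-42.7,4.1,3,0,-0.35],[-42.7,4.1,6,0,-0.35],[-42.7,4.1,8,0,-0.35]],
])

```text
time_s: 12.05
ee_pos: [0.3991, -0.211, 0.0142]
eef_rot: [0.839, 0.545, -0.0, -0.0]
contact_force: [-0.8, 0.1, 0.3]
gripper_width: 0.0275
grip_force: 0.0
```

```bash
python3 - <<'E'
from h import *
to((.411,-.189,.005),(.50,.007,.005),(.591,.205,.005))
im=shot("side","pics/s5.png")
cv2.imwrite("pics/c6.png",cv2.resize(im[140:300,150:400,::-1],None,fx=3.2,fy=3.2,interpolation=cv2.INTER_CUBIC))
E
```

```text
t 12.05 p [ 0.3991 -0.211   0.0142] xang 66.0 w 0.0275 F [-0.8  0.1  0.3]
(0.411, -0.189, 0.005) [2.49 0.19 0.92]
(0.5, 0.007, 0.005) [24.02  0.36  0.91]
(0.591, 0.205, 0.005) [45.81  0.62  0.91]
```

View pics/c6.png

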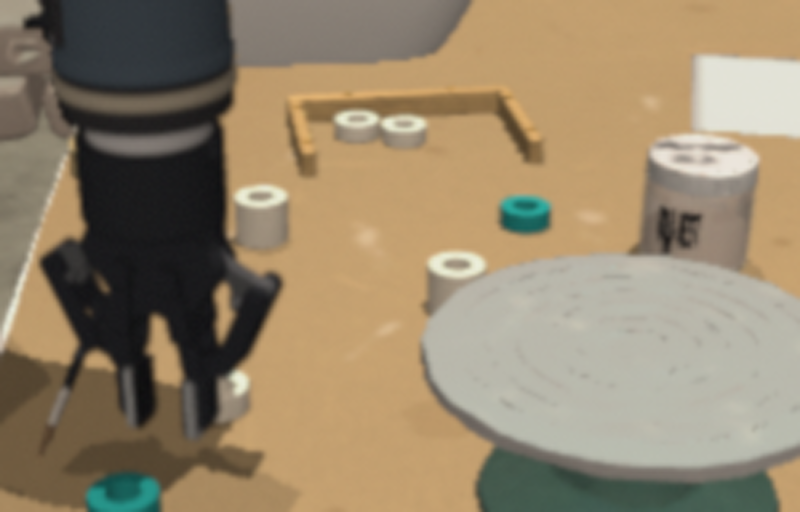

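A and B are deep in the bay at (357,126) and (404,131). The fingers are behind C at (230,395), so I'll push C along the straight line.

Request:
drive_tool([
  [[0,0.1,0.9,0,-0.35],[1.2,0.2,0.9,0,-0.35],[2.4,0.2,0.9,0,-0.35],[3.9,0.2,0.9,0,-0.35],[5.5,0.2,0.9,0,-0.35],[7.2,0.2,0.9,0,-0.35],[8.9,0.2,0.9,0,-0.35],[10.6,0.3,0.9,0,-0.35],[12.3,0.3,0.9,0,-0.35],[14,0.3,0.9,0,-0.35],[15.5,0.3,0.9,0,-0.35],[16.5,0.3,0.9,0,-0.35]],
])

```text
time_s: 13.6
ee_pos: [0.4709, -0.0602, 0.0063]
eef_rot: [0.838, 0.546, -0.0, -0.0]
contact_force: [-0.0, -0.4, -0.1]
gripper_width: 0.0279
grip_force: 0.2
```

Request:
drive_tool([
  [[1.2,0,0,0,-0.35],[2.6,0,0,0,-0.35],[4.2,0,0,0,-0.35],[5.8,0,0,0,-0.35],[7.4,0,0,0,-0.35],[9,0.1,0,0,-0.35],[10.6,0.1,0,0,-0.35],[12.2,0.1,0,0,-0.35],[13.8,0.2,0,0,-0.35],[15.4,0.2,0,0,-0.35],[16.6,0.2,0,0,-0.35],[17.3,0.2,0,0,-0.35]],
])

```text
time_s: 15.1
ee_pos: [0.5428, 0.0969, 0.0062]
eef_rot: [0.838, 0.545, -0.0, -0.0]
contact_force: [-0.4, -1.0, -0.3]
gripper_width: 0.0281
grip_force: 0.2
```

```bash
python3 - <<'E'
from h import *
to((.591,.205,.005),(.593,.215,.005))
im=shot("side","pics/s6.png")
cv2.imwrite("pics/c7.png",cv2.resize(im[140:300,150:400,::-1],None,fx=3.2,fy=3.2,interpolation=cv2.INTER_CUBIC))
E
```

```text
t 15.1 p [0.5428 0.0969 0.0062] xang 66.1 w 0.0281 F [-0.4 -1.  -0.3]
(0.591, 0.205, 0.005) [11.84  0.03  0.12]
(0.593, 0.215, 0.005) [12.83 -0.19  0.12]
```

View pics/c7.png

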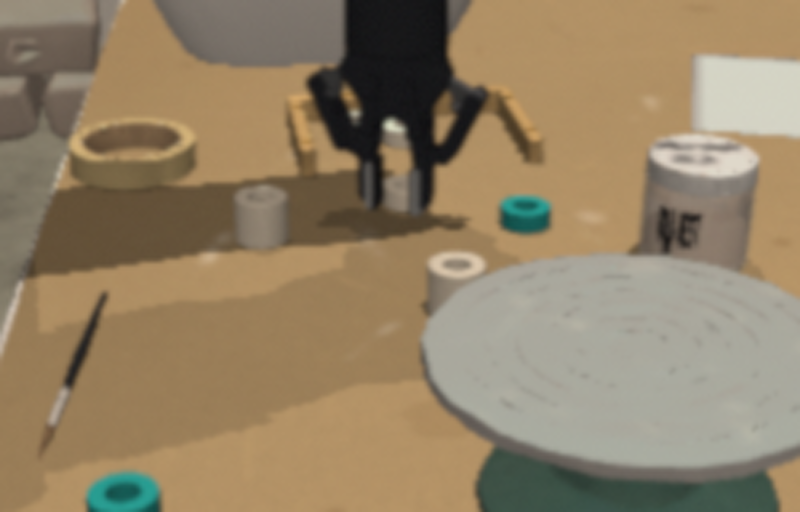

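C is nested at (402,190) at the mouth. This is the last stretch.

Request:
drive_tool([
  [[1.2,0,0,0,-0.35],[2.6,0.1,0,0,-0.35],[4,0.2,0,0,-0.35],[5.4,0.2,0,0,-0.35],[6.8,0.3,0,0,-0.35],[8.2,0.4,0,0,-0.35],[9.6,0.5,0,0,-0.35],[10.8,0.5,0,0,-0.35],[11.8,0.6,0,0,-0.35],[12.5,0.6,0,0,-0.35],[12.8,0.6,0,0,-0.35],[12.8,0.6,0,0,-0.35]],
])

```text
time_s: 16.65
ee_pos: [0.5998, 0.2108, 0.0063]
eef_rot: [0.838, 0.545, -0.0, -0.0]
contact_force: [-0.4, -0.4, -0.3]
gripper_width: 0.0276
grip_force: 0.0
```

Request:
drive_tool([
  [[-1,0,0,0,-0.35],[-3,0,0,0,-0.35],[-4,0,-2,0,-0.35],[-4,0,-7,0,-0.35],[-7,0,-12,0,-0.35],[-13,3,-16,0,-0.35],[-19,5,-16,0,-0.35],[-25,7,-16,0,-0.35],[-31,9,-16,0,-0.35],[-37,11,-16,0,-0.35],[-37,11,-16,0,-0.35],[-37,11,-16,0,-0.35]],
])

```text
time_s: 18.15
ee_pos: [0.5503, -0.173, 0.1673]
eef_rot: [0.839, 0.544, 0.0, 0.0]
contact_force: [0.2, -0.2, -0.2]
gripper_width: 0.0279
grip_force: 0.0
```

```bash
python3 - <<'E'
from h import *
to()
im=shot("top","pics/t3.png")
cv2.imwrite("pics/c8.png",cv2.resize(im[170:335,150:400,::-1],None,fx=3.2,fy=3.2,interpolation=cv2.INTER_CUBIC))
E
```

```text
t 18.15 p [ 0.5503 -0.173   0.1673] xang 66.0 w 0.0279 F [ 0.2 -0.2 -0.2]
```

View pics/c8.png

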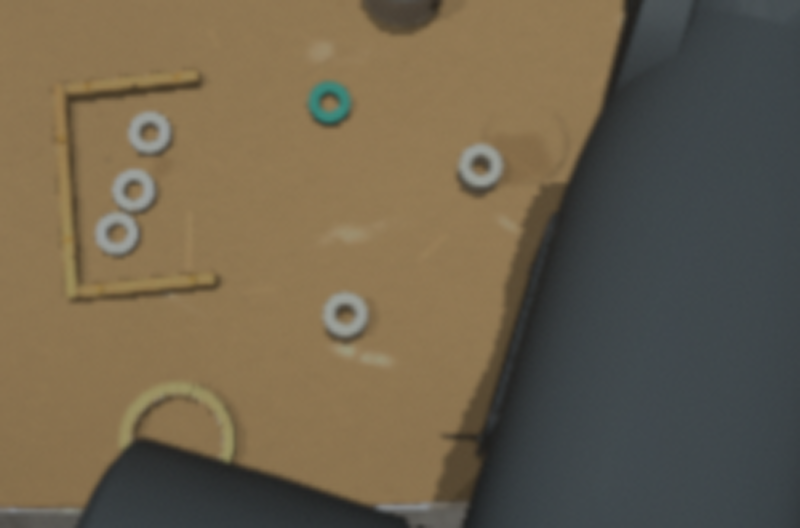

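The top crop shows the three short props well inside the bay at (149,133), (134,190) and (117,233). The talls at (481,167) and (345,315), the tape and the jar have not moved, and the robot is clear of everything.

```bash
python3 -c "
from plant import bot;print(bot.close_job())"
```

```text
the job is handed in; nothing more can be done
None
```

I pushed all three short props into the bay standing upright, and the last top view showed the tall props, jar and tape where they started; the job is handed in at about 18 s, but it returned no verdict.

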